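Set the tab-locked selector collar on the steam trap test block

ROBOT

A 6-joint arm with a two-finger parallel gripper is mounted at the origin on the work surface. World frame = base frame: x ahead of the robot, y to its left, z up, the work surface at z = 0. Lengths are in mm, angles in rad, forces in N, time in s.
With the tool pointing down it reaches from about 250 to 800 mm from the base axis. Payload 3.9 kg.
Tool frame: the origin (TCP) lies midway between the tips of the shut fingers; the grasp point (between the pads) lies 19 mm behind it (bot.pinch_z is the distance from the TCP to the grasp point, in mm); y points along the fingers, x is the direction in which the jaws open and shut, and the axes are right-handed (so a half turn about y gives the same grasp; the last joint's range is limited). The gripper opens to 85 mm and grips with 20 to 120 N. Pads are 22 mm wide; open, the fingers measure 114 mm over their backs; the gripper's body (76 mm by 85 mm) begins 54 mm behind the grasp point. The pads swing forward as they close: fully open they stand 13 mm farther back than shut.
Start: joints at [1.131, 0.26, -0.138, 1.173, 0, 1.571], TCP at [223.518, 475.032, 231.304] pointing down, gripper open.
Joint ranges: [-2.78, 2.78], [-0.83, 1.72], [-1.28, 1.37], [-1.9, 2.12], [-1.57, 1.48], [-3.14, 3.14]. Speed limits (rad/s): [2.57, 2.57, 3.14, 3.14, 3.14, 3.14].

INTERFACE

Orientations are given as a unit quaternion [x, y, z, w].
In Python, from plant import bot, optics gives the robot as it stands.
- The arm moves only by the tool arm_command, never from a script. Its argument "increments" is a list of rows, each a list of 3 entries, a list of its own where there are three numbers: the closure, from 0 (fully open) to 1 (shut), then the shift along the tool's x, y, z in mm, then the turn, a rotation vector about the tool's x, y, z in degrees. In form: [[claw, [x, y, z], [ax, ay, az]], ...]. A call has 1 to 12 rows; each row is the pose to reach, as a shift and turn from the pose commanded when the call began, along the tool's axes at that moment; what a row does not reach only later rows make up. A row lasts 1/10 s, in which the tool goes at most 50 mm and 8.59 degrees, less where a joint would pass 70% of its speed; a pose out of reach is approached as far as the arm can. A call with a gripper value outside its range is refused whole. The fingers move at their own pace and stop on an object; the grip force is fixed at half the most. Time passes only in rows, so rows that repeat a pose let the fingers close. It gives the time, the measured TCP pose, the force and the opening at its end, in the units of the state.
- bot.observe(): the state, without advancing time (a new reading comes with each control period).
- optics.grab_frame(name): name is "side" or "top"; returns the picture (400x640x3 uint8, red, green, blue); there is no depth.
- optics.camera_params(name): a dict with "fx", "fy", "cx", "cy" (pixels), "R" (3x3) and "t" (3): a world point X has camera coordinates R X + t. Camera axes: x right, y down, z forward; pixel columns grow to the right and rows downward; lengths in mm; the calibration is good to about 2 mm. A picture is of the moment at which its call begins. camera_params takes no time and is no camera call.
- bot.hand_in(): hands the job in, once; it reports no verdict.
The state is a dict: "time_s": time; "joint_positions": joint angles; "dq": joint speeds; "effort": joint torques, N m; "position": TCP position; "ee_rot": TCP orientation; "contact_force": force on the tool from outside, world axes, zero at the start; "moment": the same for the moment, N m; "finger_gap": opening from 0.0 (shut) to 1.0 (fully open).
Only numpy, scipy, OpenCV 4.12 (cv2) and the standard library are available. Lean on these libraries where they do the work, as an engineer would, in place of code of your own. Each camera call takes 0.05 s, during which the arm holds its last target. There are 200 camera calls.

TASK

The red mallet lying on the valve block, close behind the selector collar, is in the way: pick it up and lay it flat on the rubber mat between the parts there, without dropping it and without shifting those parts. Then squeeze the collar's two side tabs together, turn the collar until its pointer points at the open pipe stub (not the one closed by a hexagon plug), and let go so that both tabs spring out and lock it there.

Things in the scene. Friction and masses are not known exactly. Their poses are not given: they have to be found in the camera images.
- block: Fixed aluminium valve block, 230 (its x) x 300 (its y) x 45 mm high, on the ledge (top z = 0.012); its flat deck is at z = 0.057. Origin: centre of its underside; the collar's axis is vertical through it. Its -x side, the front, looks roughly to the robot. A steel index ring, 7 mm high, 38 mm in radius, lies on the deck round the axis. Block and mat may swap sides.
- collar_top (a point): On the collar's turning axis, 37 mm above the deck: mid-height of the tabs. Its frame turns with the collar: +x where the pointer points, tabs on +y and -y. Tabs: flat upright plates 22 mm wide, 38 mm tall (18 to 56 mm above deck), outer faces 52 mm apart free, 36 mm fully squeezed. Core between them 40 (x) x 24 mm, top 53 mm above deck; disc under them, radius 24, top 16 mm above deck.
- pointer_tip (a point): Tip of the brass pointer bar (12 mm wide) fixed to the collar, 50 mm from the axis, 13 mm above the deck. A short white line on top of the black core, from the axis outward, runs the same way.
- collar (a joint): Turn of the collar (rad), positive counter-clockwise from above; 0: pointer to the block's front (-x). Turns freely (0.05 N m) within +-0.43, where it starts; to go beyond, keep both tabs squeezed in over 6 mm, or teeth under them hit the ring. Locking notches at +1.22 and -1.22, at the stubs (0.06 rad play): released there the tabs spring out and lock; released between, it stays, unlocked.
- tab_a (a joint): Inward travel of the tab on the collar's +y side (m): 0 free, 0.008 fully in. Spring: 4 N to start it, 8 N fully in (per tab); a grip of 15 to 30 N holds both fully in.
- tab_b (a joint): The same for the tab on the collar's -y side.
- open_stub_top (a point): Top centre of the open steel pipe stub, fixed on the deck 85 mm from the collar's axis, 28 mm diameter, 30 mm tall, with a 21 mm bore open at the top. It stands 70 degrees to one side of the block's front direction, the plugged stub 70 degrees to the other side; which is which varies.
- plugged_stub_top (a point): Top centre of the other stub, same size and height, closed by a solid hexagon plug about 31 mm across. Fixed.
- mallet: Loose mallet, about 200 g, 250 mm long, lying; origin under mid-handle at surface level; +x along the handle to the head. Round wooden handle 22 mm thick, centre line 20 mm above the surface; red nylon head: cylinder, radius 20 mm, 80 mm long across the handle, centred 105 mm from the origin; butt radius 20 mm. Starts on the deck behind the collar, handle nearly along the block's y, head to +y.
- mallet_grip (a point): Point on the handle's centre line, 45 mm from the head's centre, near the mallet's centre of mass: a good place to grip across the handle.
- mallet_head (a point): Centre of the mallet's head.
- mallet_butt (a point): Centre of the butt at the handle's far end, 224 mm from the head's centre.
- mat: Fixed black rubber mat on the ledge, 360 (its x) x 260 mm (its y), 5 mm thick, top at z = 0.017. Origin: centre of its underside.
- strainer_cap_mid (a point): Bystander: loose brass strainer cap standing on the mat, 48 mm diameter, 28 mm tall, hexagon on top; the point is half-way up its axis.
- pipe_plug_mid (a point): Bystander: loose steel pipe plug standing on the mat, 36 mm diameter, 36 mm tall, square head on top; half-way up its axis.
- union_nut_mid (a point): Bystander: loose chrome union nut lying flat on the mat, about 54 mm across, 24 mm tall; half-way up its axis.
- riser_top (a point): Top of a fixed upright steam riser pipe, 38 mm diameter, 160 mm tall, standing on the ledge between the block and the mat.

How it is judged:
By the outcome, as a careful person would: the job done as asked, in the order asked, and still so for the second after the job is handed in, with the robot touching nothing.
It also fails if it takes over 72 s, if anything falls off the work surface, if the arm or the gripper's body presses on something with over 40 N, if the wrist force passes 120 N, or if a joint passes its speed limit or range.

## Working session

There is one attempt and no reset: what is moved stays moved. The work goes in short steps, Python scripts to look and compute and a tool call to move; the robot and the scene stay as the last step left them, time stands still between calls to the robot, and variables do not carry over. Pictures are saved under pics/ and viewed, on a budget of 10 in all, crops included, one or two more only if the job needs it, and the job is handed in when it is done.

Besides the shell and the picture viewer there is one more tool, called after ">>>" as a command line: name --argument value ..., lists and objects as JSON in quotes. arm_command: Moves the arm, as the interface text tells. Its arguments: {"type":"object","properties":{"increments":{"type":"array","items":{"type":"array"}}},"required":["increments"]}

```bash
mkdir -p pics; ls; python3 - <<'E'
from plant import bot, optics
import cv2
for n in("side","top"):
    f=optics.grab_frame(n); cv2.imwrite(f"pics/{n}0.png",cv2.cvtColor(f,cv2.COLOR_RGB2BGR))
    p=optics.camera_params(n); print(n,p)
s=bot.observe(); print(s, bot.pinch_z)
E
```

```text
pics
side {'fx': 424.51165752097745, 'fy': 424.51165752097745, 'cx': 320.94361922551695, 'cy': 207.23448496874397, 'R': array([[ 0.93268408, -0.36019326,  0.01900589],
       [-0.23463643, -0.64590012, -0.72647008],
       [ 0.27394553,  0.67310761, -0.68693522]]), 't': array([-499.47410696,  209.057386  ,  905.20220492])}
top {'fx': 391.8711763010739, 'fy': 391.8711763010739, 'cx': 315.0794702569191, 'cy': 201.05209734486144, 'R': array([[-0.01219625, -0.99915226, -0.03931932],
       [-0.99920679,  0.01366881, -0.03740271],
       [ 0.03790845,  0.03883196, -0.99852643]]), 't': array([  21.76431935,  538.48120168, 1023.02313763])}
{'time_s': 0.1, 'joint_positions': array([ 1.13099898e+00,  2.60620803e-01, -1.39243764e-01,  1.17267197e+00,
       -9.06515497e-06,  1.57078482e+00]), 'dq': array([ 0.00064945, -0.00234815,  0.00278017,  0.00135557, -0.00140684,
       -0.00169161]), 'effort': array([ 1.12466270e-03, -4.06509590e+01,  2.54527938e+01,  1.01235064e-02,
        1.35714240e-04,  1.14709064e-06]), 'position': array([223.26846316, 474.49437905, 230.54541652]), 'ee_rot': array([ 0.59735512,  0.37837994, -0.37941546, -0.59669036]), 'contact_force': array([-0.78363416, -0.05612788,  0.70907068]), 'moment': array([-0.02502233, -0.02926123,  0.03482758]), 'finger_gap': 0.9975052169796355} 18.700000000000003
```

View pics/side0.png

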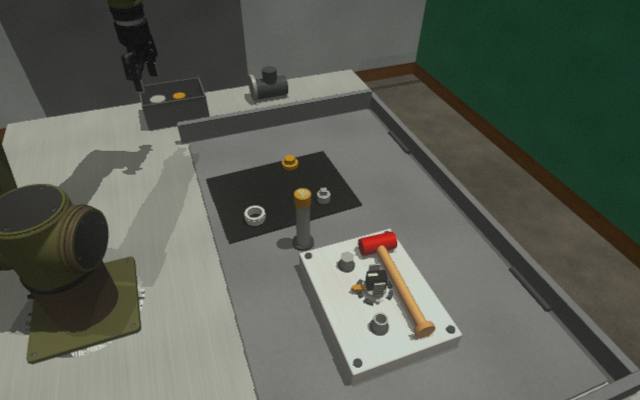

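View pics/top0.png

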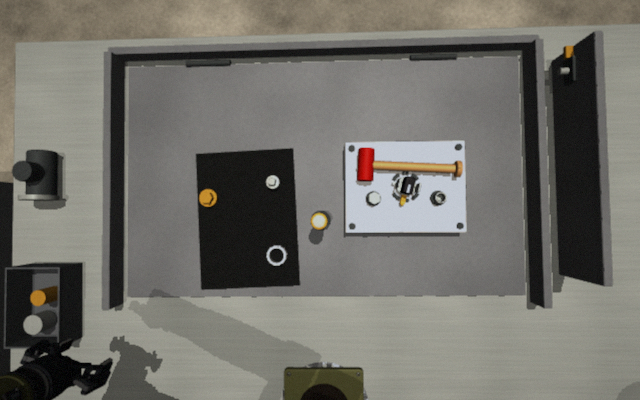

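The top view shows the mat on the left, about (248,218), with the cap at (208,198), plug at (272,182) and nut at (277,256). The riser is at (319,220). The block is at (405,187), with the mallet head at (366,165) and butt at (459,169). The right-hand stub, (438,198) in top and (380,322) in side, looks open, so the target is probably -y. I'll take closer crops to get exact pixels.

```bash
python3 - <<'E'
import cv2,numpy as np
t=cv2.imread("pics/top0.png"); s=cv2.imread("pics/side0.png")
a=cv2.resize(t[130:240,340:475],None,fx=4,fy=4,interpolation=cv2.INTER_CUBIC)   # 540x440
b=cv2.resize(s[225:385,295:465],None,fx=2.5,fy=2.5,interpolation=cv2.INTER_CUBIC)
c=np.zeros((600,800,3),np.uint8)
a=cv2.resize(t[135:240,340:472],(396,315),interpolation=cv2.INTER_CUBIC) #3x
b=cv2.resize(s[228:348,320:450],(390,360),interpolation=cv2.INTER_CUBIC) #3x
c[:315,:396]=a; c[:360,405:795]=b
cv2.imwrite("pics/crop1.png",c[:360])
from plant import optics
for n,im in(("top",t),("side",s)):
    h=cv2.cvtColor(im,cv2.COLOR_BGR2HSV)
    for nm,lo,hi in(("red",(0,180,80),(6,255,255)),("red2",(172,150,80),(180,255,255)),("orange",(8,100,90),(28,255,255)),("bright",(0,0,170),(180,40,255)),("mat",(0,0,0),(180,255,45))):
        m=cv2.inRange(h,lo,hi)
        k,l,st,ce=cv2.connectedComponentsWithStats(m)
        for i in range(1,k):
            if st[i,4]>25: print(n,nm,st[i].tolist(),ce[i].round(1))
E
```

```text
top red [358, 148, 16, 33, 471] [365.4 163.8]
top orange [565, 46, 9, 12, 78] [568.8  50.9]
top orange [372, 161, 84, 12, 668] [414.1 166.5]
top orange [457, 161, 5, 15, 65] [459.  167.9]
top orange [199, 189, 18, 18, 264] [207.4 197.3]
top orange [400, 194, 7, 12, 55] [402.5 199.5]
top orange [311, 212, 17, 18, 114] [318.9 220.7]
top orange [30, 290, 16, 16, 208] [ 37.4 297.5]
top bright [346, 141, 121, 92, 7894] [406.3 190.1]
top bright [398, 174, 7, 17, 38] [400.1 181.3]
top bright [267, 176, 12, 12, 87] [272.4 180.7]
top bright [313, 215, 12, 12, 100] [318.5 220.7]
top bright [267, 246, 19, 19, 103] [276.  255.1]
top mat [551, 33, 52, 252, 9904] [577.3 165. ]
top mat [110, 41, 434, 267, 9437] [328.1 140.3]
top mat [410, 56, 46, 4, 89] [431.5  58.3]
top mat [187, 61, 44, 6, 85] [209.2  64.4]
top mat [197, 149, 102, 140, 12339] [246.9 219.1]
top mat [23, 151, 37, 49, 944] [ 45.3 174. ]
top mat [401, 177, 15, 18, 144] [407.3 184.5]
top mat [0, 182, 112, 218, 9393] [ 39.5 326.6]
top mat [270, 249, 13, 13, 126] [276.2 254.8]
top mat [45, 292, 12, 14, 91] [ 51.3 299.2]
top mat [41, 312
[... 279 characters left out ...]
 17, 13, 143] [289.5 161.1]
side orange [294, 188, 17, 14, 147] [302.1 194. ]
side orange [377, 245, 58, 93, 1073] [405.6 294.6]
side orange [352, 284, 13, 7, 72] [358.2 287. ]
side bright [245, 206, 20, 13, 62] [254.4 212.1]
side bright [300, 229, 162, 146, 9000] [373.  306.5]
side bright [78, 344, 29, 12, 119] [ 91.4 349.3]
side mat [107, 0, 51, 92, 2494] [133.9  39.5]
side mat [261, 72, 15, 12, 136] [269.   77.4]
side mat [258, 89, 30, 10, 169] [271.7  93.3]
side mat [0, 141, 16, 54, 337] [  4.3 172.3]
side mat [209, 152, 152, 91, 6035] [281.6 192.4]
side mat [567, 186, 38, 32, 59] [585.3 201.9]
side mat [0, 211, 118, 121, 7607] [ 63.3 275.8]
side mat [603, 354, 26, 26, 153] [615.2 366.9]
```

View pics/crop1.png

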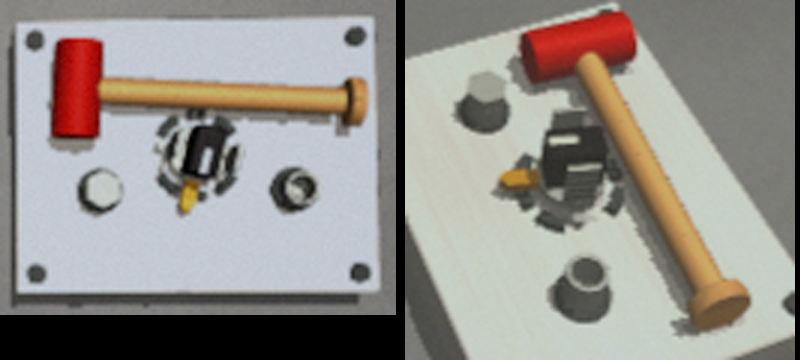

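The crop confirms the open bore on the right-hand, near stub: top crop (300,188), side crop (587,272). The hexagon plug is at (103,187)/(488,84). The pointer tip is at (187,212)/(500,181). Next I'll triangulate.

```bash
cat > h.py <<'E'
import numpy as np, cv2
from plant import bot, optics
from scipy.spatial.transform import Rotation as Rn
P={n:optics.camera_params(n) for n in("top","side")}
def ray(n,px):
    p=P[n]; d=p["R"].T@np.array([(px[0]-p["cx"])/p["fx"],(px[1]-p["cy"])/p["fy"],1]); return -p["R"].T@p["t"],d/np.linalg.norm(d)
def plane(n,px,z):
    c,d=ray(n,px); return (c+d*(z-c[2])/d[2]).round(1)
def proj(n,X):
    p=P[n]; c=p["R"]@np.asarray(X,float)+p["t"]; return np.array([p["fx"]*c[0]/c[2]+p["cx"],p["fy"]*c[1]/c[2]+p["cy"]]).round(1)
def tri(a,b):
    c1,d1=ray("top",a); c2,d2=ray("side",b)
    s=np.linalg.lstsq(np.c_[d1,-d2],c2-c1,rcond=None)[0]
    x,y=c1+s[0]*d1,c2+s[1]*d2; return ((x+y)/2).round(1),round(float(np.linalg.norm(x-y)),1)
def tool(): 
    s=bot.observe(); return np.array(s["position"]),Rn.from_quat(s["ee_rot"]).as_matrix(),s
E
python3 - <<'E'
from h import *
T=lambda u,v:(340+u/3,135+v/3); S=lambda u,v:(320+(u-405)/3,228+v/3)
for n,a,b in(("head",T(77,88),S(579,47)),("butt",T(357,101),S(720,302)),("plugged",T(103,187),S(488,84)),("open",T(300,188),S(587,272)),("ptr",T(187,212),S(500,181)),
 ("strainer",(207.4,197.3),(289.5,160)),("plug",(272.2,180.7),(323.3,193)),("nut",(276.2,255),(254.8,213)),("riser",(318.9,220.7),(302.1,194))):
    print(n,tri(a,b))
print("holes",[plane("top",T(*q),57) for q in((35,41),(355,36),(37,273),(360,272))])
print("stubs z87",plane("top",T(103,187),87),plane("top",T(300,188),87))
print("mat corners z17",[plane("top",q,17) for q in((197,154),(293,149),(299,285),(202,289))])
print("mallet line",plane("top",T(101,89),77),plane("top",T(345,100),77),plane("top",T(77,88),77), plane("top",T(357,101),77))
print("mat parts",plane("top",(207.4,197.3),45),plane("top",(272.4,180.7),53),plane("top",(276,255),41))
p,R,s=tool(); print(R.round(3))
E
```

```text
head (array([ 625.9, -114.1,   75. ]), 1.3)
butt (array([ 610.1, -338.7,   81.5]), 0.3)
plugged (array([ 543.3, -132.4,   86.9]), 0.8)
open (array([ 540.9, -291.4,   82.9]), 2.0)
ptr (array([ 522.5, -202.2,   71.9]), 0.8)
strainer (array([551. , 293.9,  36.7]), 0.6)
plug (array([590.7, 124.3,  38.4]), 2.3)
nut (array([400.7, 115.4,  35.8]), 0.5)
riser (array([488.6,   0.7, 168.9]), 0.4)
holes [array([667.9, -81. ,  57. ]), array([ 667. , -346.4,   57. ]), array([473.2, -79.6,  57. ]), array([ 471. , -345.4,   57. ])]
stubs z87 [ 542.9 -132.3   87. ] [ 539.9 -289.8   87. ]
mat corners z17 [array([668.2, 327.8,  17. ]), array([676.8,  71.2,  17. ]), array([320.3,  59.1,  17. ]), array([311.2, 314.8,  17. ])]
mallet line [ 623.8 -133.2   77. ] [ 611.4 -330.5   77. ] [ 625.  -113.6   77. ] [ 610.4 -340.1   77. ]
mat parts [550.9 291.1  45. ] [590.4 121.2  53. ] [400.9 115.3  41. ]
[[ 0.426 -0.001 -0.905]
 [ 0.905 -0.002  0.426]
 [-0.002 -1.    -0.   ]]
```

```bash
cat >> h.py <<'E'
def plan(*tg):
    p,R,s=tool()
    for x,y,z,a in tg:
        c,sn=np.cos(np.radians(a)),np.sin(np.radians(a)); Rd=np.array([[c,0,-sn],[sn,0,c],[0,-1,0]]).astype(float)
        print("shift",(R.T@(np.array([x,y,z])-p)).round(1),"turn",np.degrees(Rn.from_matrix(R.T@Rd).as_rotvec()).round(1))
    print("t",s["time_s"],"p",p.round(1),"q",np.round(s["joint_positions"],2),"F",np.round(s["contact_force"],1),"gap",round(s["finger_gap"],3))
E
python3 -c "
from h import *
plan((622.3,-158.8,250,-3.8),(622.3,-158.8,150,-3.8))"
```

```text
shift [-403.2  -18.7 -630.7] turn [ 0.1 68.6 -0.1]
shift [-403.    81.3 -630.7] turn [ 0.1 68.6 -0.1]
t 0.1 p [223.3 474.5 230.5] q [ 1.13  0.26 -0.14  1.17 -0.    1.57] F [-0.8 -0.1  0.7] gap 0.998
```

>>> arm_command --increments '[[0.42,[-403,-19,-631],[0,68.6,0]],[0.42,[-403,-19,-631],[0,68.6,0]],[0.42,[-403,-19,-631],[0,68.6,0]],[0.42,[-403,-19,-631],[0,68.6,0]],[0.42,[-403,-19,-631],[0,68.6,0]],[0.42,[-403,-19,-631],[0,68.6,0]],[0.42,[-403,-19,-631],[0,68.6,0]],[0.42,[-403,-19,-631],[0,68.6,0]],[0.42,[-403,-19,-631],[0,68.6,0]],[0.42,[-403,-19,-631],[0,68.6,0]],[0.42,[-403,-19,-631],[0,68.6,0]],[0.42,[-403,-19,-631],[0,68.6,0]]]'

```text
time_s: 1.3
position: [543.9, -34.3, 246.2]
ee_rot: [-0.707, 0.024, -0.023, 0.707]
contact_force: [0.4, 1.5, 0.3]
finger_gap: 0.577
```

```bash
python3 -c "
from h import *
plan((622.3,-158.8,250,-3.8),(622.3,-158.8,130,-3.8))"
```

```text
shift [  86.5   -3.9 -119. ] turn [-0. -0. -0.]
shift [  86.6  116.1 -119. ] turn [-0. -0. -0.]
t 1.3 p [543.9 -34.3 246.2] q [-0.06  0.29 -0.06  1.22  0.    1.57] F [0.4 1.5 0.3] gap 0.577
```

>>> arm_command --increments '[[0.42,[86,0,-119],[0,0,0]],[0.42,[86,0,-119],[0,0,0]],[0.42,[86,0,-119],[0,0,0]],[0.42,[86,0,-119],[0,0,0]],[0.42,[86,50,-119],[0,0,0]],[0.42,[86,100,-119],[0,0,0]],[0.42,[86,116,-119],[0,0,0]],[0.42,[86,116,-119],[0,0,0]]]'

```text
time_s: 2.1
position: [617.7, -155.4, 126.3]
ee_rot: [-0.706, 0.026, -0.02, 0.707]
contact_force: [-0.9, 0.1, -0.7]
finger_gap: 0.581
```

```bash
python3 - <<'E'
from h import *
a=optics.grab_frame("side")[:,:,::-1]; b=optics.grab_frame("top")[:,:,::-1]
c=np.zeros((420,800,3),np.uint8)
c[:420,:420]=cv2.resize(a[190:330,310:450],(420,420),interpolation=cv2.INTER_CUBIC)
c[:315,425:800]=cv2.resize(b[125:230,345:470],(375,315),interpolation=cv2.INTER_CUBIC)
cv2.imwrite("pics/c2.png",c)
plan((622.3,-158.8,130,-3.8),(622.3,-158.8,62,-3.8))
E
```

```text
shift [ 1.1  0.8 -2.4] turn [-0.  0. -0.]
shift [ 1.1 68.8 -2.4] turn [-0.  0. -0.]
t 2.2 p [ 621.3 -156.4  130.8] q [-0.25  0.51 -0.02  1.05  0.    1.39] F [1.2 0.1 0.2] gap 0.579
```

View pics/c2.png

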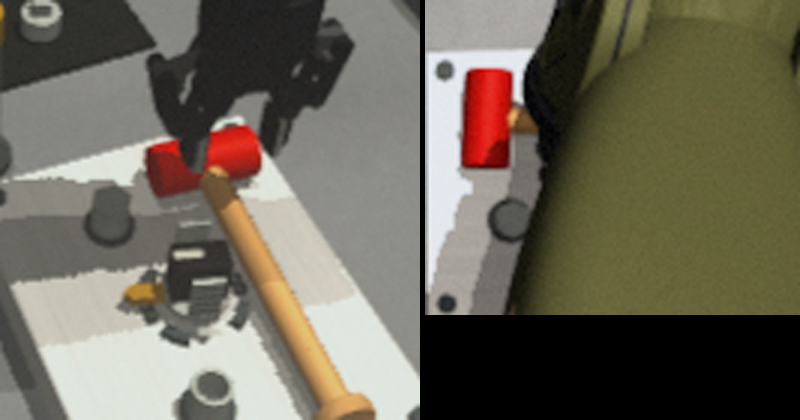

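The side crop shows the fingers straddling the handle just behind the head, as planned. The top view is covered by the arm. I'll descend and grip.

>>> arm_command --increments '[[0.42,[1,25,-2],[0,0,0]],[0.42,[1,50,-2],[0,0,0]],[0.42,[1,64,-2],[0,0,0]],[0.42,[1,69,-2],[0,0,0]],[0.42,[1,69,-2],[0,0,0]],[0.6,[1,69,-2],[0,0,0]],[0.9,[1,69,-2],[0,0,0]],[0.9,[1,69,-2],[0,0,0]],[0.9,[1,69,-2],[0,0,0]],[0.9,[1,69,-2],[0,0,0]],[0.9,[1,69,-2],[0,0,0]]]'

```text
time_s: 3.3
position: [623.4, -159.1, 63.5]
ee_rot: [0.707, -0.022, 0.025, -0.707]
contact_force: [-1.6, 0.2, 7.5]
finger_gap: 0.234
```

```bash
python3 -c "
from h import *
plan((622.3,-158.8,230,-3.8))"
```

```text
shift [-6.000e-01 -1.665e+02  1.000e-01] turn [ 0.  -0.   0.2]
t 3.3 p [ 623.4 -159.1   63.5] q [-0.25  0.56 -0.11  0.89  0.    1.39] F [-1.6  0.2  7.5] gap 0.234
```

>>> arm_command --increments '[[0.9,[0,-10,0],[0,0,0]],[0.9,[0,-30,0],[0,0,0]],[0.9,[0,-60,0],[0,0,0]],[0.9,[0,-90,0],[0,0,0]],[0.9,[0,-125,0],[0,0,0]],[0.9,[0,-160,0],[0,0,0]],[0.9,[0,-190,0],[0,0,0]],[0.9,[0,-197,0],[0,0,0]],[0.9,[0,-197,0],[0,0,0]]]'

```text
time_s: 4.2
position: [622.9, -159.0, 259.6]
ee_rot: [0.707, -0.023, 0.024, -0.707]
contact_force: [-0.4, -0.0, -3.3]
finger_gap: 0.236
```

```bash
python3 - <<'E'
from h import *
a=optics.grab_frame("side")[:,:,::-1]
cv2.imwrite("pics/s3.png",a[100:360,220:480])
p,R,s=tool()
plan((434,203,260,88))
E
```

```text
shift [-211.5   -2.1  348.5] turn [ -0.  -91.8  -0. ]
t 4.25 p [ 622.  -158.7  257.7] q [-0.25  0.46  0.24  1.35 -0.    1.39] F [ 0.5  0.8 -2.2] gap 0.233
```

View pics/s3.png

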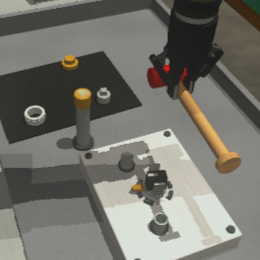

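The mallet is held and lifted: head at about (375,175) and butt at (448,260) in the full side frame. I'll check whether it hangs level, then carry it.

```bash
python3 - <<'E'
from h import *
for z in(251,261,271,281): print(z,"butt",proj("side",(610,-338,z)))
for z in(261,271,281): print(z,"head",proj("side",(625,-114,z)))
E
```

```text
251 butt [444.7 271.6]
261 butt [446.1 267.6]
271 butt [447.5 263.5]
281 butt [449.  259.4]
261 head [387.9 179.5]
271 head [388.6 175.5]
281 head [389.3 171.4]
```

>>> arm_command --increments '[[0.9,[-20,-2,35],[0,-8,0]],[0.9,[-40,-2,70],[0,-16,0]],[0.9,[-60,-2,105],[0,-24,0]],[0.9,[-80,-2,140],[0,-32,0]],[0.9,[-100,-2,170],[0,-40,0]],[0.9,[-120,-2,200],[0,-48,0]],[0.9,[-140,-2,230],[0,-56,0]],[0.9,[-160,-2,260],[0,-64,0]],[0.9,[-180,-2,290],[0,-72,0]],[0.9,[-197,-2,320],[0,-80,0]],[0.9,[-206,-2,340],[0,-88,0]],[0.9,[-211,-2,348],[0,-92,0]]]'

```text
time_s: 5.45
position: [432.4, 203.6, 258.0]
ee_rot: [-0.505, -0.492, 0.495, 0.507]
contact_force: [-0.7, -0.2, -2.1]
finger_gap: 0.236
```

```bash
python3 - <<'E'
from h import *
for n in("side","top"):
    a=np.ascontiguousarray(optics.grab_frame(n)[:,:,::-1]); cv2.imwrite(f"pics/{n}4.png",a)
a=cv2.imread("pics/side4.png");b=cv2.imread("pics/top4.png")
c=np.zeros((440,800,3),np.uint8)
c[:440,:400]=cv2.resize(a[60:280,190:390],(400,440),interpolation=cv2.INTER_CUBIC)
c[:360,400:800]=cv2.resize(b[130:310,150:350],(400,360),interpolation=cv2.INTER_CUBIC)
cv2.imwrite("pics/c4.png",c)
plan((434,203,120,88))
E
```

```text
shift [  0.5 138.2  -1.9] turn [-0.2  0.3 -0.1]
t 5.55 p [432.7 202.8 258.2] q [ 0.44  0.17 -0.18  1.22  0.    0.47] F [-0.8 -0.8 -2.6] gap 0.234
```

View pics/c4.png

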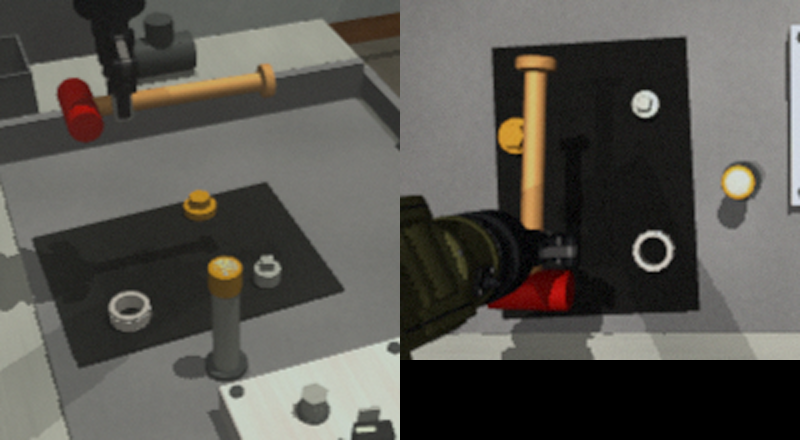

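```bash
python3 - <<'E'
from h import *
print(tri((218,161.5),(323,99.5)))
print(proj("side",(389,205,271)))
E
```

```text
(array([611.1, 197.7, 270.8]), 1.0)
[230.5 114.1]
```

>>> arm_command --increments '[[0.9,[0,35,-1],[0,0,0]],[0.9,[0,70,-1],[0,0,0]],[0.9,[0,105,-1],[0,0,0]],[0.9,[0,140,-1],[0,0,0]],[0.9,[0,170,-1],[0,0,0]],[0.9,[0,195,-1],[0,0,0]],[0.9,[0,210,-1],[0,0,0]],[0.9,[0,218,-1],[0,0,0]],[0.9,[0,222,-1],[0,0,0]],[0.9,[0,222,-1],[0,0,0]],[0.9,[0,222,-1],[0,0,0]]]'

```text
time_s: 6.65
position: [436.4, 202.5, 39.1]
ee_rot: [0.508, 0.492, -0.492, -0.508]
contact_force: [0.1, 0.3, -1.6]
finger_gap: 0.232
```

```bash
python3 - <<'E'
from h import *
a=optics.grab_frame("side")[:,:,::-1]
cv2.imwrite("pics/s5.png",cv2.resize(a[140:260,190:370],None,fx=3,fy=3,interpolation=cv2.INTER_CUBIC))
plan((433.5,203,23,88))
E
```

```text
shift [ 0.3 16.3  3.1] turn [0.1 0.2 0. ]
t 6.7 p [436.5 202.6  39.3] q [ 0.43  0.36 -0.56  0.65 -0.    0.47] F [ 0.4 -0.8 -1.2] gap 0.235
```

View pics/s5.png

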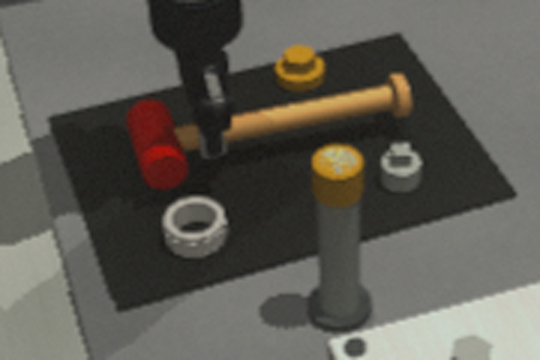

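The mallet was level before the descent. It is now about 15 mm above the mat with clear space to the nut, cap and plug. I'll lower it slowly.

>>> arm_command --increments '[[0.9,[0,4,0],[0,0,0]],[0.9,[0,8,0],[0,0,0]],[0.9,[0,11,0],[0,0,0]],[0.9,[0,13,0],[0,0,0]],[0.9,[0,14,0],[0,0,0]],[0.9,[0,14.5,0],[0,0,0]],[0.9,[0,14.5,0],[0,0,0]]]'

```text
time_s: 7.4
position: [435.8, 202.4, 24.0]
ee_rot: [0.508, 0.492, -0.492, -0.508]
contact_force: [-0.5, 0.2, -2.8]
finger_gap: 0.237
```

>>> arm_command --increments '[[0.9,[0,0.6,0],[0,0,0]],[0.9,[0,1.2,0],[0,0,0]],[0.9,[0,1.2,0],[0,0,0]],[0.9,[0,1.2,0],[0,0,0]]]'

```text
time_s: 7.8
position: [436.0, 202.4, 23.4]
ee_rot: [0.508, 0.492, -0.492, -0.508]
contact_force: [-1.4, -1.6, 7.1]
finger_gap: 0.233
```

>>> arm_command --increments '[[0.7,[0,0,0],[0,0,0]],[0.65,[0,0,0],[0,0,0]],[0.5,[0,0,0],[0,0,0]],[0.42,[0,0,0],[0,0,0]],[0.42,[0,0,0],[0,0,0]],[0.42,[0,-10,0],[0,0,0]],[0.42,[0,-35,0],[0,0,0]],[0.42,[0,-75,0],[0,0,0]],[0.42,[0,-120,0],[0,0,0]],[0.42,[0,-170,0],[0,0,0]],[0.42,[0,-210,0],[0,0,0]],[0.42,[0,-210,0],[0,0,0]]]'

```text
time_s: 9.0
position: [439.3, 204.0, 239.6]
ee_rot: [0.509, 0.496, -0.488, -0.506]
contact_force: [0.6, 0.2, 0.2]
finger_gap: 0.58
```

```bash
python3 - <<'E'
from h import *
# free pointer angle from tip, axis
plan((570,-212.5,230,78.5),(570,-212.5,150,78.5))
E
```

```text
shift [-412.2    8.9 -143.7] turn [0.6 9.7 0.4]
shift [-412.7   88.9 -142.8] turn [0.6 9.7 0.4]
t 9.0 p [439.3 204.  239.6] q [ 0.43  0.18 -0.23  1.16 -0.    0.47] F [0.6 0.2 0.2] gap 0.58
```

```bash
cat > ptr.py <<'E'
from h import *
def ptr(axis=(570,-212.5),names=("top","side")):
    out={}
    for n in names:
        im=optics.grab_frame(n); h=cv2.cvtColor(im,cv2.COLOR_RGB2HSV); m=cv2.inRange(h,(12,100,70),(30,255,255))
        v,u=np.nonzero(m); pts=np.array([plane(n,q,71)[:2] for q in zip(u,v) if abs(np.linalg.norm(plane(n,q,71)[:2]-axis)-38)<16] or [[0,0]])
        d=pts-axis; c=d.mean(0); out[n]=(len(pts),c.round(1),round(float(np.arctan2(-c[1],-c[0])),3),np.linalg.norm(d,axis=1).max().round(1))
    print(out)
E
python3 -c "
from ptr import *
ptr()"
```

```text
{'top': (54, array([-32.9,   9.7]), -0.288, np.float64(48.1)), 'side': (76, array([-33.9,   8.6]), -0.249, np.float64(47.7))}
```

>>> arm_command --increments '[[0.3,[-412,9,-144],[0,9.7,0]],[0.3,[-412,9,-144],[0,9.7,0]],[0.3,[-412,9,-144],[0,9.7,0]],[0.3,[-412,9,-144],[0,9.7,0]],[0.3,[-412,9,-144],[0,9.7,0]],[0.3,[-412,9,-144],[0,9.7,0]],[0.3,[-412,9,-144],[0,9.7,0]],[0.3,[-412,9,-144],[0,9.7,0]],[0.3,[-412,9,-144],[0,9.7,0]],[0.3,[-412,9,-144],[0,9.7,0]],[0.3,[-412,9,-144],[0,9.7,0]],[0.3,[-412,9,-144],[0,9.7,0]]]'

```text
time_s: 10.3
position: [565.6, -212.7, 222.6]
ee_rot: [-0.546, -0.447, 0.448, 0.548]
contact_force: [-0.0, -0.2, 0.2]
finger_gap: 0.696
```

```bash
python3 -c "
from h import *
plan((570,-212.5,230,78.5),(570,-212.5,150,78.5))"
```

```text
shift [ 1.  -7.4 -4.2] turn [-0.2  0.   0.1]
shift [ 1.  72.6 -4.5] turn [-0.2  0.   0.1]
t 10.3 p [ 565.6 -212.7  222.6] q [-0.36  0.4   0.05  1.22  0.   -0.16] F [-0.  -0.2  0.2] gap 0.696
```

>>> arm_command --increments '[[0.15,[1,0,-4],[0,3.5,0]],[0.15,[1,30,-4],[0,3.5,0]],[0.15,[1,60,-4],[0,3.5,0]],[0.15,[1,80,-4],[0,3.5,0]],[0.15,[1,80,-4],[0,3.5,0]]]'

```text
time_s: 10.8
position: [567.9, -211.0, 140.7]
ee_rot: [-0.558, -0.43, 0.432, 0.563]
contact_force: [-0.6, -0.3, -0.3]
finger_gap: 0.852
```

```bash
python3 - <<'E'
from h import *
a=optics.grab_frame("side")[:,:,::-1]
cv2.imwrite("pics/s6.png",cv2.resize(a[200:340,310:450],None,fx=4,fy=4,interpolation=cv2.INTER_CUBIC))
plan((570.5,-212.5,79,75))
E
```

```text
shift [-0.5 63.7 -1.7] turn [-0.2  0.1  0. ]
t 10.85 p [ 569.2 -211.7  142.7] q [-0.36  0.45 -0.09  1.04  0.   -0.1 ] F [ 0.  -0.1  0.3] gap 0.85
```

View pics/s6.png

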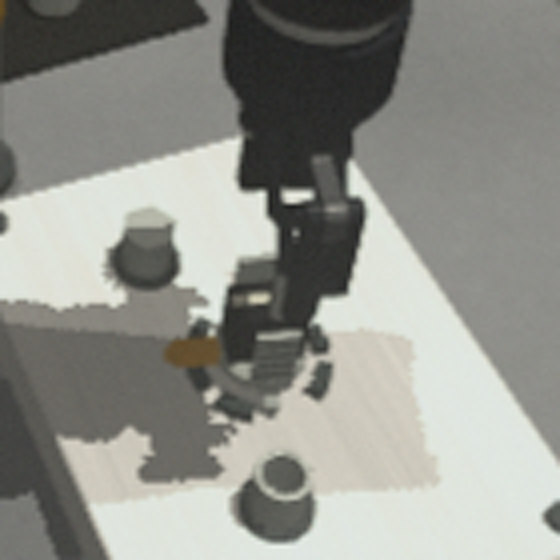

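The near finger hangs just outside the near tab, whose centre is at crop (275,352), i.e. full frame (379,288). The far finger is hidden. I'll check the axis numerically before descending.

```bash
python3 -c "
from h import *
print(proj('side',(563.7,-237.7,94)),proj('side',(570.5,-212.5,110)),proj('side',(570.5,-212.5,57)))"
```

```text
[378.7 289.6] [377. 274.] [374.2 289.8]
```

>>> arm_command --increments '[[0.15,[-0.5,20,-1.5],[0,0,0]],[0.15,[-0.5,40,-1.5],[0,0,0]],[0.15,[-0.5,55,-1.5],[0,0,0]],[0.15,[-0.5,63,-1.5],[0,0,0]],[0.15,[-0.5,63,-1.5],[0,0,0]],[0.15,[-0.5,63,-1.5],[0,0,0]]]'

```text
time_s: 11.45
position: [573.0, -214.6, 82.1]
ee_rot: [0.561, 0.431, -0.43, -0.56]
contact_force: [0.6, 0.6, -0.5]
finger_gap: 0.851
```

```bash
python3 -c "
from h import *
plan((570.5,-212.5,79,75))"
```

```text
shift [1.4 3.1 3. ] turn [ 0.1  0.  -0. ]
t 11.45 p [ 573.  -214.6   82.1] q [-0.36  0.5  -0.17  0.9   0.   -0.1 ] F [ 0.6  0.6 -0.5] gap 0.851
```

>>> arm_command --increments '[[0.15,[0,1,0],[0,0,0]],[0.3,[0,1,0],[0,0,0]],[0.4,[0,1,0],[0,0,0]],[0.4,[0,1,0],[0,0,0]]]'

```text
time_s: 11.85
position: [573.1, -213.6, 80.6]
ee_rot: [-0.561, -0.432, 0.43, 0.561]
contact_force: [0.6, 5.0, 2.9]
finger_gap: 0.6
```

>>> arm_command --increments '[[0.4,[0.8,0,2],[0,0,0]],[0.4,[0.8,0,2],[0,0,0]],[0.5,[0.8,0,2],[0,0,0]],[0.6,[0.8,0,2],[0,0,0]],[0.8,[0.8,0,2],[0,0,0]],[0.8,[0.8,0,2],[0,0,0]],[0.8,[0.8,0,2],[0,0,0]],[0.8,[0.8,0,2],[0,0,0]]]'

```text
time_s: 12.65
position: [571.8, -212.3, 82.6]
ee_rot: [0.561, 0.432, -0.429, -0.56]
contact_force: [0.4, 7.2, 14.9]
finger_gap: 0.372
```

```bash
python3 -c "
from h import *
plan((570.5,-212.5,79,160))
from ptr import *
ptr(names=('side',))"
```

```text
shift [-0.6  3.5  1.2] turn [  0.3 -84.9  -0. ]
t 12.65 p [ 571.8 -212.3   82.6] q [-0.36  0.49 -0.18  0.89  0.   -0.1 ] F [ 0.4  7.2 14.9] gap 0.372
{'side': (75, array([-33.6,   7.8]), -0.229, np.float64(47.7))}
```

>>> arm_command --increments '[[0.8,[0.4,0,0.5],[0,0,0]],[0.8,[0.4,0,0.5],[0,-6,0]],[0.8,[0.4,0,0.5],[0,-12,0]],[0.8,[0.4,0,0.5],[0,-18,0]],[0.8,[0.4,0,0.5],[0,-24,0]],[0.8,[0.4,0,0.5],[0,-30,0]],[0.8,[0.4,0,0.5],[0,-36,0]],[0.8,[0.4,0,0.5],[0,-40,0]],[0.8,[0.4,0,0.5],[0,-42,0]],[0.8,[0.4,0,0.5],[0,-42,0]]]'

```text
time_s: 13.7
position: [571.6, -210.8, 82.5]
ee_rot: [0.369, 0.605, -0.601, -0.368]
contact_force: [0.7, 10.0, 15.0]
finger_gap: 0.366
```

```bash
python3 -c "
from h import *
plan((570.5,-212.5,79,159.7))
print(bot.observe()['moment'])
from ptr import *
ptr()"
```

```text
shift [-1.1  3.5  1.7] turn [  0.3 -42.6  -0. ]
t 13.7 p [ 571.6 -210.8   82.5] q [-0.36  0.49 -0.18  0.89  0.   -0.83] F [ 0.7 10.  15. ] gap 0.366
[2.03521945 0.01412004 0.02677545]
{'top': (33, array([-33.2, -15.8]), 0.445, np.float64(46.6)), 'side': (74, array([-31.3, -16.9]), 0.495, np.float64(50.0))}
```

>>> arm_command --increments '[[0.8,[0,0,0],[0,-6,0]],[0.8,[0,0,0],[0,-12,0]],[0.8,[0,0,0],[0,-18,0]],[0.8,[0,0,0],[0,-24,0]],[0.8,[0,0,0],[0,-30,0]],[0.8,[0,0,0],[0,-36,0]],[0.8,[0,0,0],[0,-40,0]],[0.8,[0,0,0],[0,-42.6,0]],[0.8,[0,0,0],[0,-42.6,0]],[0.8,[0,0,0],[0,-42.6,0]]]'

```text
time_s: 14.8
position: [570.4, -209.8, 82.5]
ee_rot: [0.125, 0.698, -0.694, -0.124]
contact_force: [-2.3, 11.8, 17.5]
finger_gap: 0.369
```

```bash
python3 -c "
from h import *
plan((570.5,-212.5,79,159.7))
print(bot.observe()['moment'])
from ptr import *
ptr()"
```

```text
shift [-1.   3.5  2.5] turn [ 0.3  0.  -0. ]
t 14.8 p [ 570.4 -209.8   82.5] q [-0.36  0.49 -0.18  0.9   0.01 -1.57] F [-2.3 11.8 17.5] gap 0.369
[2.48679116 0.45439523 0.03337287]
{'top': (1, array([-570. ,  212.5]), -0.357, np.float64(608.3)), 'side': (70, array([-12. , -32.3]), 1.216, np.float64(50.5))}
```

>>> arm_command --increments '[[0.55,[0,0,0],[0,0,0]],[0.4,[0,0,0],[0,0,0]],[0.25,[0,0,0],[0,0,0]],[0.15,[0,0,0],[0,0,0]],[0.15,[0,0,0],[0,0,0]],[0.15,[0,-15,0],[0,0,0]],[0.15,[0,-40,0],[0,0,0]],[0.15,[0,-80,0],[0,0,0]],[0.15,[0,-120,0],[0,0,0]],[0.15,[0,-160,0],[0,0,0]],[0.15,[0,-160,0],[0,0,0]]]'

```text
time_s: 16.0
position: [573.1, -214.7, 246.5]
ee_rot: [-0.129, -0.695, 0.697, 0.121]
contact_force: [0.5, 0.4, 0.3]
finger_gap: 0.854
```

```bash
python3 -c "
from h import *
plan((450,0,330,100))
from ptr import *
ptr(names=('side',))"
```

```text
shift [ 189.3  -85.9 -158.1] turn [ 0.3 59.6 -0.6]
t 16.0 p [ 573.1 -214.7  246.5] q [-0.36  0.4   0.11  1.27 -0.   -1.57] F [0.5 0.4 0.3] gap 0.854
{'side': (68, array([-11.9, -32.7]), 1.221, np.float64(50.5))}
```

>>> arm_command --increments '[[0.15,[310,-75,-136],[0,40,0]],[0.15,[310,-75,-136],[0,40,0]],[0.15,[310,-75,-136],[0,40,0]],[0.15,[310,-75,-136],[0,40,0]],[0.15,[310,-75,-136],[0,40,0]],[0.15,[310,-75,-136],[0,40,0]],[0.15,[310,-75,-136],[0,40,0]],[0.15,[310,-75,-136],[0,40,0]],[0.15,[310,-75,-136],[0,40,0]],[0.15,[310,-75,-136],[0,40,0]],[0.15,[310,-75,-136],[0,40,0]]]'

```text
time_s: 17.15
position: [327.4, 22.0, 314.0]
ee_rot: [-0.356, -0.61, 0.611, 0.357]
contact_force: [-0.3, -0.3, 0.1]
finger_gap: 0.848
```

```bash
python3 - <<'E'
from h import *
b=optics.grab_frame("top")[:,:,::-1]; a=optics.grab_frame("side")[:,:,::-1]
c=np.zeros((600,800,3),np.uint8)
c[:340,:800]=cv2.resize(b[140:260,190:472],(800,340),interpolation=cv2.INTER_CUBIC)
c[345:600,:400]=cv2.resize(a[140:268,200:400],(400,255),interpolation=cv2.INTER_CUBIC)
c[345:600,405:800]=cv2.resize(a[240:342,310:468],(395,255),interpolation=cv2.INTER_CUBIC)
cv2.imwrite("pics/c7.png",c)
from ptr import *
ptr()
for n,im in(("top",b),("side",a)):
    h=cv2.cvtColor(np.ascontiguousarray(im),cv2.COLOR_BGR2HSV)
    for nm,lo,hi in(("orange",(8,100,70),(28,255,255)),("bright",(0,0,150),(180,60,255)),("red",(0,180,60),(6,255,255))):
        k,l,st,ce=cv2.connectedComponentsWithStats(cv2.inRange(h,lo,hi))
        print(n,nm,[ce[i].round(1).tolist() for i in range(1,k) if 40<st[i,4]<1500 and 190<ce[i][0]<350 and 140<ce[i][1]<300])
plan()
E
```

```text
{'top': (43, array([-12.2, -32.8]), 1.214, np.float64(45.7)), 'side': (70, array([-11.9, -32. ]), 1.214, np.float64(50.5))}
top orange [[243.4, 209.2], [207.4, 197.3], [319.1, 220.5]]
top bright [[272.3, 181.4], [318.5, 220.6], [276.0, 254.9]]
top red [[240.8, 259.3]]
side orange [[289.6, 162.3], [289.1, 182.0], [302.3, 198.4]]
side bright [[254.4, 212.3]]
side red [[242.3, 191.7]]
t 17.35 p [327.3  22.2 314.4] q [ 0.07 -0.11 -0.33  1.35 -0.   -0.45] F [-0.6  0.2 -0.5] gap 0.851
```

View pics/c7.png

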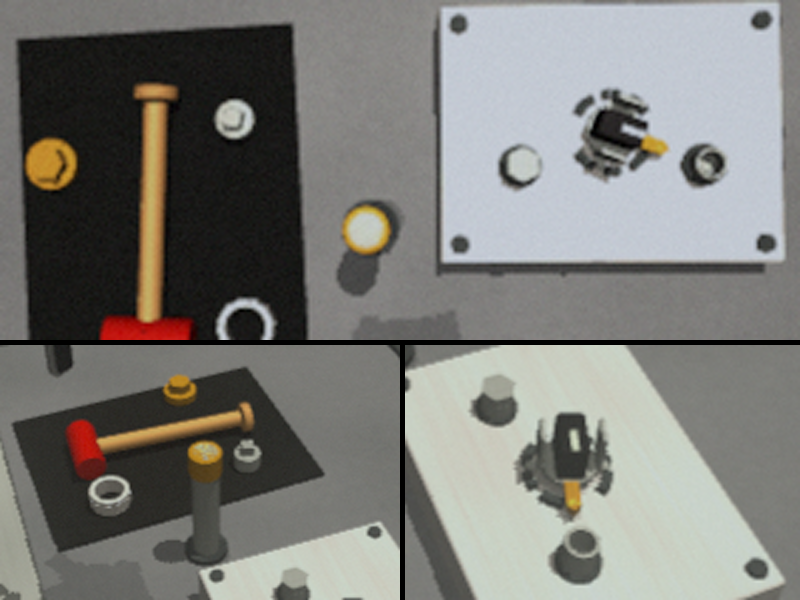

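The mallet lies flat on the mat between the parts, and the parts' pixel positions match the start to within 1 px. The pointer aims at the open stub at 1.214 rad. The tabs, at crop x = 543 and 603, stand about 51 mm apart, so both are out.

```bash
python3 -c "
from plant import bot
print(bot.hand_in())"
```

```text
the job is handed in; nothing more can be done
None
```

The mallet is on the mat and the collar points at the open stub with both tabs out. I handed the job in at about 17.4 s of the 72 s allowed.

- **Mallet:** I gripped it across the handle near its head, carried it over the riser and lowered it until it touched the mat before letting go. It lies flat between the cap, plug and nut. Their positions in the top view stayed within 1 px of the start.
- **Collar:** I squeezed the tabs, turned the collar from about -0.26 rad to the open stub on the -y side, and released it. Both cameras then put the pointer at 1.214 rad, against the notch at 1.22 (0.06 rad play). The tabs looked about 51 mm apart by eye from the side view, against 52 mm free. I did not push the collar to test that it had locked.
- **Checks that disagreed:**
  - The first hand estimate of the pointer was -0.20 rad, while colour masks gave -0.25 to -0.29; I used -0.26.
  - The gripper read about 32 mm on the squeezed tabs instead of 36 mm, which I took to be a nonlinear reading.
  - While turning, the tool felt up to about 12 N sideways and 17 N upward, well within the limits.

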